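# Stir the clay beads in the lab dish

### The job

Pick up the standing stirrer by its black grip, lower its foot to the bottom of the dish that holds the clay beads, and stir them round until at least four of the six beads have been shifted by a full bead's width or more from where they lay. Keep all the beads in the dish, then stand the stirrer upright again on the middle of its cork tile and let go.

Things in the scene. Friction and masses are not known exactly. Their poses are not given: they have to be found in the camera images.
- stirrer: hand stirrer standing upright on the cork tile: 175 mm tall; a round white plastic disc foot 36 mm across and 12 mm thick, a thin steel rod 10 mm across, and at the top a round black grip 24 mm across and 58 mm long (from 117 to 175 mm above the underside). About 0.16 kg, heaviest at the foot. Origin: centre of the foot's underside; z runs up along the rod.
- dish: the round white porcelain dish that holds the six beads, fixed to the bench: straight wall, 164 mm across outside, 154 mm inside, 50 mm high, flat level inner floor 6 mm above the bench. Origin: centre of its underside; z up. (A second dish of the same shape stands empty and is not wanted.) At the start the beads lie in a loose ring, about 53 mm from the centre, and the middle of the dish is free for at least 30 mm around the centre.
- tile: square cork tile lying flat on the bench, 120 x 120 mm and 6 mm thick, fixed; the stirrer starts near its middle. Origin: centre of its underside, so its top is 6 mm higher; z up, x and y along its edges.
- bead1_center (a point): centre of fired-clay bead 1 of 6, a loose smooth ball 24 mm across, 18 g, that lies in the dish and rolls when pushed.
- bead2_center (a point): centre of fired-clay bead 2 of 6, a loose smooth ball 24 mm across, 18 g, that lies in the dish and rolls when pushed.
- bead3_center (a point): centre of fired-clay bead 3 of 6, a loose smooth ball 24 mm across, 18 g, that lies in the dish and rolls when pushed.
- bead4_center (a point): centre of fired-clay bead 4 of 6, a loose smooth ball 24 mm across, 18 g, that lies in the dish and rolls when pushed.
- bead5_center (a point): centre of fired-clay bead 5 of 6, a loose smooth ball 24 mm across, 18 g, that lies in the dish and rolls when pushed.
- bead6_center (a point): centre of fired-clay bead 6 of 6, a loose smooth ball 24 mm across, 18 g, that lies in the dish and rolls when pushed.
Mind the look-alikes: they are no part of the job. Of the things that look like the stirrer, the smallest one is meant.

How it is judged:
By the outcome, as a careful person would: the job done as asked, in the order asked, and still so for the second after the job is handed in, with the robot touching nothing.
It also fails if it takes over 61 s, if anything falls off the work surface, if the arm or the gripper's body presses on something with over 40 N, if the wrist force passes 120 N, or if a joint passes its speed limit or range.

### The arm

A 6-joint arm with a two-finger parallel gripper is mounted at the origin on the work surface. World frame = base frame: x ahead of the robot, y to its left, z up, the work surface at z = 0. Lengths are in m, angles in rad, forces in N, time in s.
With the tool pointing down it reaches from about 0.425 to 0.95 m from the base axis. Payload 14.7 kg.
Tool frame: the origin (TCP) lies between the finger pads; the fingertips stand 22 mm ahead of it and the grasp point (between the pads) lies 3 mm ahead of it (tip_extent is the distance from the TCP to the fingertips, in m); z points along the fingers, y is the line along which they close (so a half turn about z gives the same grasp; the last joint's range is limited). The gripper opens to 85 mm and grips with 20 to 120 N. Pads are 22 mm wide; open, the fingers measure 114 mm over their backs; the gripper's body (76 mm by 85 mm) begins 54 mm behind the grasp point. The pads swing forward as they close: fully open they stand 13 mm farther back than shut.
Start: joints at [1.248, 0.48, 1.596, -0, 1.065, -0.047], TCP at [0.177, 0.625, 0.253] pointing down, gripper open.
Joint ranges: [-2.75, 2.75], [-0.82, 2.05], [0.23, 2.67], [-1.56, 4.7], [0.09, 2.69], [-2.92, 2.92]. Speed limits (rad/s): [1.89, 1.89, 2.39, 3.01, 3.01, 3.01].

### API

Orientations are given as a rotation vector (axis times angle).
In Python, from workcell import sense, get_image, camera_params, finish_job, masks_of, mark_of, tip_extent gives the robot as it stands.
- The arm moves only by the shell command python3 -m crank 'ROWS'. ROWS is JSON, a list of rows, each a list of 7 numbers: the shift along the tool's x, y, z scaled (see below), then the turn, a rotation vector about the tool's x, y, z scaled (see below), then the finger opening in mm, from 0 to 85.4. A call has 1 to 12 rows; each row shifts and turns the commanded pose from where the row before left it, along the tool's axes as they then stand; what a row does not reach is not made up. The controller multiplies each number of a shift by 60 cm and each number of a turn by 60 degrees. A row lasts 1/8 s, in which the tool goes at most 62.5 mm and 10.7 degrees, less where a joint would pass 70% of its speed; a pose out of reach is approached as far as the arm can. A call with a number of a shift or a turn outside -1 to 1 is refused whole. A call with a gripper value outside its range is refused whole. The fingers move at their own pace and stop on an object; the grip force is fixed at half the most. Time passes only in rows, so rows that do not move let the fingers close. It gives the time, the measured TCP pose, the force, the opening and the grip force at its end, in the units of the state.
- sense(): the state, without advancing time (a new reading comes with each control period).
- get_image(name): name is "scene" or "top"; returns the picture (480x640x3 uint8, red, green, blue); there is no depth.
- camera_params(name): a dict with "camera_matrix" (3x3 intrinsics, pixels), "view" (4x4, takes a point from world to camera coordinates). Camera axes: x right, y up, looking along -z (the intrinsics and any distortion apply to the point x, -y, -z); pixel columns grow to the right and rows downward; lengths in m; the calibration is good to about 2 mm. A picture is of the moment at which its call begins. camera_params takes no time and is no camera call.
- finish_job(): hands the job in; it is judged then, once.
Trained networks look in the newest picture that a camera, given by its name, has taken for a name from the list of things; names that differ only in an ending like _2 or _b are one class to them, and where a whole thing is asked for, a point or a joint stands for the part that bears it (a point fixed in the world has none). Each returns a list of dicts, best first, with "p" (0 to 1); they miss things now and then, are a little off and sometimes report something else, mostly with a low value. They report only what shows in the picture. A call takes as long as a camera call. They do not tell look-alikes from the thing itself.
- masks_of(camera, thing): "region" (480x640 bool, what is visible of it) and "extent" ([left, top, right, bottom] in pixels, round what is visible of it).
- mark_of(camera, thing): "pixel" ([column, row] in pixels: a listed point, or the origin of a listed thing).
The state is a dict: "t": time; "joint_positions": joint angles; "joint_vel": joint speeds; "joint_torque": joint torques, N m; "tool_pos": TCP position; "orientation": TCP orientation; "contact_force": force on the tool from outside, world axes, zero at the start; "ft_torque": the same for the moment, N m; "gripper_width": finger opening in m; "finger_force": force on a finger pad.
Only numpy, scipy, OpenCV 4.12 (cv2) and the standard library are available. Lean on these libraries where they do the work, as an engineer would, in place of code of your own. Each camera call takes 0.05 s, during which the arm holds its last target. There are 200 camera calls.

## Working session

There is one attempt and no reset: what is moved stays moved. The work goes in short steps, Python scripts to look and compute and a shell command to move; the robot and the scene stay as the last step left them, time stands still between calls to the robot, and variables do not carry over. Pictures are saved under pics/ and viewed, at most 12 in all, crops included, and the job is handed in when it is done.

```bash
mkdir -p pics; cat > h.py <<'E'
import numpy as np, cv2
from workcell import *
def save(n,f):
    im=get_image(n); cv2.imwrite(f'pics/{f}.png',im[:,:,::-1]); return im
def ray(n,px):
    p=camera_params(n);K=np.array(p['camera_matrix']);V=np.array(p['view'])
    d=np.linalg.inv(K)@[px[0],px[1],1]; d=np.array([d[0],-d[1],-d[2]])
    R=V[:3,:3]; return -R.T@V[:3,3], R.T@d
def onz(n,px,z):
    c,d=ray(n,px); return (c+d*(z-c[2])/d[2]).round(4)
def proj(n,X):
    p=camera_params(n);K=np.array(p['camera_matrix']);V=np.array(p['view'])
    c=V[:3,:3]@np.array(X)+V[:3,3]; q=K@[c[0],-c[1],-c[2]]; return (q[:2]/q[2]).round(1)
E
python3 - <<'E'
from h import *
a=save('scene','s0');b=save('top','t0')
for n in('scene','top'):
    print(n,camera_params(n).keys(), ray(n,[320,240])[0].round(3))
    for t,z in(('stirrer',.006),('dish',0),('tile',0),('bead1_center',.018)):
        for m in mark_of(n,t): print(t,np.round(m['pixel'],1),round(m['p'],2),onz(n,m['pixel'],z))
    for m in masks_of(n,'stirrer'): print('mask',m['extent'],m['p'])
s=sense();print(s['t'],s['tool_pos'],s['orientation'],tip_extent)
E
```

```text
scene dict_keys(['camera_matrix', 'view']) [0.943 0.63  0.762]
stirrer [285.6 181.6] 0.74 [ 0.5844 -0.2576  0.006 ]
stirrer [330.5 167.6] 0.68 [ 0.4587 -0.2593  0.006 ]
stirrer [218.1 217.7] 0.64 [ 0.7748 -0.2054  0.006 ]
dish [350.  233.6] 0.68 [ 0.5284 -0.0326 -0.    ]
tile [281.3 187.6] 0.83 [ 0.6005 -0.2478  0.    ]
bead1_center [331.4 220. ] 0.44 [ 0.5542 -0.0732  0.018 ]
mask [193.7, 120.1, 229.8, 228.9] 0.83
mask [275.4, 117.1, 291.7, 184.2] 0.77
mask [321.9, 71.1, 339.0, 169.4] 0.72
top dict_keys(['camera_matrix', 'view']) [0.501 0.004 0.858]
stirrer [470.8 247.4] 0.96 [ 0.5918 -0.2582  0.006 ]
stirrer [436.7 152.6] 0.76 [ 0.7659 -0.2072  0.006 ]
stirrer [489.  332.1] 0.72 [ 0.4436 -0.2805  0.006 ]
dish [344.1 287.9] 0.82 [ 0.5264 -0.0324  0.    ]
tile [473.8 244.6] 0.71 [ 0.5973 -0.2656  0.    ]
bead1_center [366.3 265. ] 0.54 [ 0.5645 -0.0715  0.018 ]
mask [422.5, 81.3, 495.2, 166.4] 0.9
mask [476.7, 317.5, 571.5, 358.4] 0.8
mask [462.8, 221.3, 516.1, 257.8] 0.76
0.6 [0.17697696 0.62541532 0.25329741] [ 4.31825149e-01  3.11176094e+00 -5.66296788e-05] 0.022
```

View pics/s0.png

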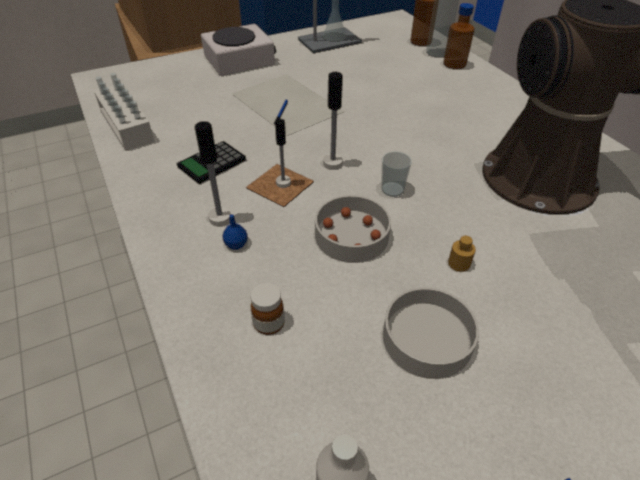

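View pics/t0.png

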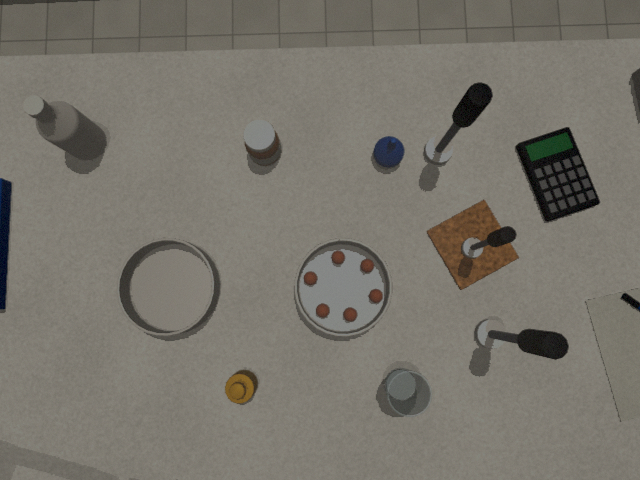

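The smallest stirrer stands on the cork tile, with its foot at top px (472,247) and its grip at (502,237). The taller look-alikes are at (437,152) and (489,332). The dish with the beads is centred at (343,289). Next I'll take finer measurements.

```bash
cat >> h.py <<'E'
def tri(p1,p2):
    c1,d1=ray('scene',p1);c2,d2=ray('top',p2)
    t=np.linalg.lstsq(np.c_[d1,-d2],c2-c1,rcond=None)[0]
    a,b=c1+t[0]*d1,c2+t[1]*d2; return ((a+b)/2).round(4), round(float(np.linalg.norm(a-b)),4)
def beads(im,c=None):
    hsv=cv2.cvtColor(im,cv2.COLOR_RGB2HSV); m=cv2.inRange(hsv,(0,110,60),(14,255,255))
    n,l,st,ce=cv2.connectedComponentsWithStats(m)
    return [(onz('top',ce[i],.018)[:2],int(st[i,4])) for i in range(1,n) if st[i,4]>25 and 290<ce[i][0]<400 and 235<ce[i][1]<345]
E
python3 - <<'E'
from h import *
g={}
for n,near in(('scene',(283,150)),('top',(490,240))):
    im=get_image(n)
    ms=masks_of(n,'stirrer')
    for k in ms:
        e=k['extent']; c=((e[0]+e[2])/2,(e[1]+e[3])/2)
        reg=k['region']&(im.max(2)<50); n_,l,st,ce=cv2.connectedComponentsWithStats(reg.astype(np.uint8)); j=1+np.argmax(st[1:,4])
        g[n,round(c[0])]=ce[j]; print(n,c,ce[j],st[j])
    t=masks_of(n,'tile')[0]['region'].astype(np.uint8)
    cs=max(cv2.findContours(t,cv2.RETR_EXTERNAL,cv2.CHAIN_APPROX_NONE)[0],key=cv2.contourArea)[:,0]
    P=np.array([onz(n,p,.006)[:2] for p in cv2.convexHull(cs)[:,0]],np.float32)*1000
    print('tile',cv2.minAreaRect(P))
    d=masks_of(n,'dish')
    for k in d: print('dish',k['extent'],round(k['p'],2))
    if n=='top':
        for k in d:
            h=cv2.convexHull(max(cv2.findContours(k['region'].astype(np.uint8),cv2.RETR_EXTERNAL,cv2.CHAIN_APPROX_NONE)[0],key=cv2.contourArea))[:,0]
            Q=np.array([onz(n,p,.05)[:2] for p in h],np.float32)*1000; print('rim',cv2.fitEllipse(Q))
        for b in beads(im): print(b)
S=[v for k,v in g.items() if k[0]=='scene'];T=[v for k,v in g.items() if k[0]=='top']
for s in S:
    for t in T: 
        r=tri(s,t)
        if r[1]<.02: print('grip',s.round(),t.round(),r)
E
```

```text
scene (283.4, 151.65) [279.97674419 131.59069767] [275 119  10  27 215]
scene (211.1, 175.9) [205.82453416 143.13509317] [196 122  21  48 644]
scene (332.55, 122.0) [334.68596882  90.65478842] [329  72  13  40 449]
tile ((600.5027465820312, -255.57781982421875), (124.51643371582031, 123.40802764892578), 27.538795471191406)
dish [317.7, 194.0, 392.6, 264.1] 0.6
top (457.7, 123.6) [467.55423595 110.0783848 ] [ 436   83   56   69 1263]
top (522.0, 338.4) [538.05807478 342.29594272] [ 489  330   79   29 1257]
tile ((597.683349609375, -262.5021057128906), (121.47444915771484, 121.97607421875), 27.2995548248291)
dish [294.6, 237.7, 392.3, 337.8] 0.69
rim ((527.3572998046875, -28.342721939086914), (162.0395050048828, 166.13446044921875), 74.41985321044922)
(array([ 0.5802, -0.0224]), 101)
(array([ 0.5649, -0.0729]), 105)
(array([0.545, 0.027]), 112)
(array([ 0.5116, -0.0855]), 113)
(array([0.4891, 0.007 ]), 114)
(array([ 0.4808, -0.0401]), 112)
grip [206. 143.] [468. 110.] (array([ 0.7682, -0.2072,  0.2016]), 0.0057)
grip [335.  91.] [538. 342.] (array([ 0.4425, -0.278 ,  0.2057]), 0.001)
```

```bash
python3 - <<'E'
from h import *
im=get_image('top'); m=np.zeros((480,640),np.uint8); m[215:260,478:525]=(im.max(2)<50)[215:260,478:525]
n,l,st,ce=cv2.connectedComponentsWithStats(m);j=1+np.argmax(st[1:,4]);print(ce[j],st[j],tri((280,131.6),ce[j]))
print(onz('top',ce[j],.152),onz('scene',(280,131.6),.152))
R=cv2.Rodrigues(np.array(sense()['orientation']))[0];print(R.round(3))
a=np.array([.177,.6254,.2533]);
print('tool shift /0.6 to (.59,.1,.36):',(R.T@(np.array([.56,.1,.36])-a)/.6).round(3))
E
```

```text
[499.08482143 237.171875  ] [478 227  38  21 448] (array([ 0.591 , -0.2565,  0.151 ]), 0.0015)
[ 0.5902 -0.2556  0.152 ] [ 0.5921 -0.2557  0.152 ]
[[-0.962  0.272  0.   ]
 [ 0.272  0.962 -0.   ]
 [-0.    -0.    -1.   ]]
tool shift /0.6 to (.59,.1,.36): [-0.853 -0.669 -0.178]
```

```bash
python3 -m crank '[[0,0,-0.09,0,0,-0.1315,85],[0,0,-0.09,0,0,-0.1315,85],[-0.046,-0.0625,0,0,0,0,85],[-0.046,-0.0625,0,0,0,0,85],[-0.046,-0.0625,0,0,0,0,85],[-0.046,-0.0625,0,0,0,0,85],[-0.046,-0.0625,0,0,0,0,85],[-0.046,-0.0625,0,0,0,0,85],[-0.046,-0.0625,0,0,0,0,85],[-0.046,-0.0625,0,0,0,0,85],[-0.046,-0.0625,0,0,0,0,85],[-0.046,-0.0625,0,0,0,0,85]]'
```

```text
t: 2.55
tool_pos: [0.4536, 0.249, 0.3615]
orientation: [0.001, 3.141, 0.0]
contact_force: [0.7, 0.4, 0.2]
gripper_width: 0.0854
finger_force: 0.0
```

```bash
python3 -m crank '[[-0.023,-0.084,0,0,0,0,85],[-0.023,-0.084,0,0,0,0,85],[-0.023,-0.084,0,0,0,0,85],[-0.023,-0.084,0,0,0,0,85],[-0.023,-0.084,0,0,0,0,85],[-0.023,-0.084,0,0,0,0,85],[-0.023,-0.084,0,0,0,0,85],[-0.023,-0.084,0,0,0,0,85],[-0.023,-0.084,0,0,0,0,85],[-0.023,-0.084,0,0,0,0,85],[0,0,0,0,0,0,85]]'
```

```text
t: 3.92
tool_pos: [0.5909, -0.2571, 0.3606]
orientation: [-0.006, -3.141, 0.001]
contact_force: [0.4, 0.5, -0.1]
gripper_width: 0.0849
finger_force: 0.0
```

```bash
python3 -m crank '[[0,0,0.07,0,0,0,85],[0,0,0.07,0,0,0,85],[0,0,0.07,0,0,0,85],[0,0,0.07,0,0,0,85],[0,0,0.0625,0,0,0,85],[0,0,0,0,0,0,85],[0,0,0,0,0,0,60],[0,0,0,0,0,0,40]]'
python3 - <<'E'
from h import *
a=save('scene','s1')[70:230,180:390];b=save('top','t1')[160:320,400:610]
cv2.imwrite('pics/c1.png',cv2.resize(np.vstack([a,b])[:,:,::-1],None,fx=1.85,fy=1.85))
E
```

```text
t: 4.92
tool_pos: [0.5916, -0.254, 0.1578]
orientation: [0.0, 3.139, -0.002]
contact_force: [-0.4, -0.0, -0.1]
gripper_width: 0.051
finger_force: 0.0
```

View pics/c1.png

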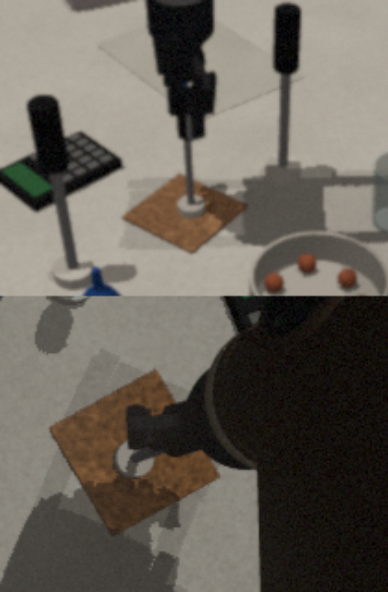

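The fingers straddle the black grip, and the stirrer still stands undisturbed on the tile. I'll close the gripper and lift.

```bash
python3 -m crank '[[0,0,0,0,0,0,15],[0,0,0,0,0,0,10],[0,0,0,0,0,0,10],[0,0,0,0,0,0,10],[0,0,0,0,0,0,10],[0,0,0,0,0,0,10]]'; python3 -c "
from h import *
save('top','t1b')"
```

```text
t: 5.78
tool_pos: [0.5912, -0.2543, 0.1567]
orientation: [0.001, 3.14, -0.002]
contact_force: [-1.0, -2.0, 6.9]
gripper_width: 0.0229
finger_force: 59.8
```

```bash
python3 -m crank '[[0,0,-0.05,0,0,0,10],[0,0,-0.05,0,0,0,10],[0,0,-0.05,0,0,0,10],[0.015,0.053,0,0,0,0,10],[0.015,0.053,0,0,0,0,10],[0.015,0.053,0,0,0,0,10],[0.015,0.053,0,0,0,0,10],[0.015,0.053,0,0,0,0,10],[0.015,0.053,0,0,0,0,10],[0.016,0.053,0,0,0,0,10],[0,0,0,0,0,0,10],[0,0,0,0,0,0,10]]'
python3 - <<'E'
from h import *
s=sense();print(s['tool_pos'])
p=s['tool_pos']
a=save('scene','s2');b=save('top','t2')
for n in('scene','top'):
    for m in masks_of(n,'stirrer')[:4]: print(n,np.round(m['extent']),round(m['p'],2))
    for m in mark_of(n,'stirrer')[:4]: print(n,m['pixel'],round(m['p'],2))
    print('expected foot',proj(n,[p[0],p[1],p[2]-.1507]), 'dish floor centre',proj(n,[.527,-.031,.006]))
cv2.imwrite('pics/c2.png',cv2.resize(np.hstack([a[60:290,230:430],b[170:400,260:460]])[:,:,::-1],None,fx=2,fy=2))
E
```

```text
t: 7.32
tool_pos: [0.5273, -0.0313, 0.2459]
orientation: [-0.0, 3.141, -0.0]
contact_force: [-0.5, 0.1, -1.7]
gripper_width: 0.023
finger_force: 59.1
[ 0.52731976 -0.0312952   0.24591616]
scene [326.  72. 337. 168.] 0.86
scene [345. 130. 361. 205.] 0.72
scene [192. 120. 229. 225.] 0.66
scene [333.1, 162.7] 0.98
scene [215.4, 216.0] 0.78
scene [352.0, 202.4] 0.71
scene [332.3, 241.7] 0.19
expected foot [353.  201.2] dish floor centre [351.  231.9]
top [420.  83. 494. 161.] 0.98
top [436.0, 151.8] 0.74
expected foot [345.8 285.5] dish floor centre [343.4 287.5]
```

View pics/c2.png

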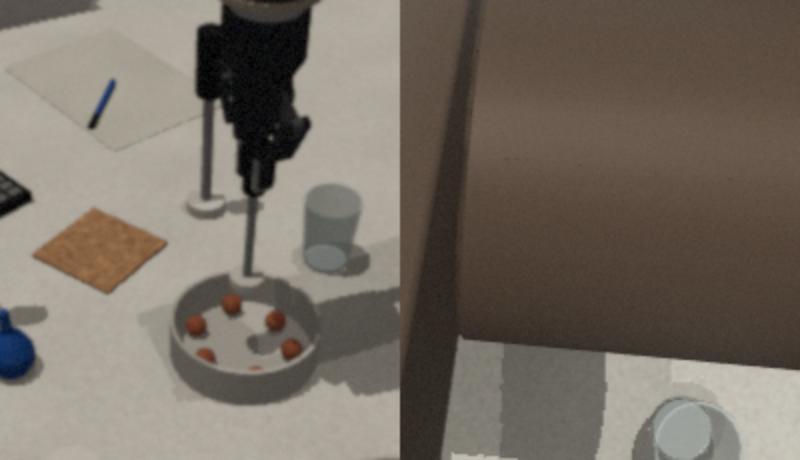

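The stirrer hangs upright over the dish centre, with its foot at scene px (352,202). The six beads are in place and their middle is clear. Lowering now.

```bash
python3 -m crank '[[0,0,0.034,0,0,0,10],[0,0,0.034,0,0,0,10],[0,0,0.034,0,0,0,10],[0,0,0.034,0,0,0,10],[0,0,0.005,0,0,0,10],[0,0,0.005,0,0,0,10],[0,0,0,0,0,0,10],[0,0,0,0,0,0,10]]'
```

```text
t: 8.62
tool_pos: [0.5275, -0.0312, 0.1588]
orientation: [0.001, 3.141, -0.0]
contact_force: [-0.1, 0.3, -1.7]
gripper_width: 0.0229
finger_force: 59.1
```

```bash
python3 -m crank '[[0,0,0.0015,0,0,0,10],[0,0,0.0015,0,0,0,10],[0,0,0.0005,0,0,0,10],[0,0,0,0,0,0,10]]'
```

```text
t: 9.12
tool_pos: [0.5275, -0.0311, 0.1566]
orientation: [0.001, 3.141, -0.0]
contact_force: [0.1, 0.2, 7.9]
gripper_width: 0.0229
finger_force: 60.2
```

```bash
python3 - <<'E'
import numpy as np
r=[0,10,20,28,35,40,44]+[45]*30
th=np.radians(41+15*np.arange(-1,36))
P=np.c_[-np.array(r)*np.cos(th),np.array(r)*np.sin(th)]/600
P=P.round(3); D=np.diff(P,axis=0).round(3)
for i in (0,12,24): print('\n'.join('%g,%g'%tuple(d) for d in D[i:i+12]),P[min(i+12,36)],'\n')
E
```

```text
-0.013,0.011
-0.006,0.017
0.004,0.016
0.011,0.014
0.017,0.007
0.019,0.001
0.017,-0.009
0.013,-0.015
0.009,-0.018
0.004,-0.019
-0.001,-0.019
-0.007,-0.019 [ 0.067 -0.033] 

-0.01,-0.016
-0.015,-0.013
-0.018,-0.009
-0.019,-0.004
-0.019,0.001
-0.019,0.007
-0.016,0.01
-0.013,0.015
-0.009,0.018
-0.004,0.019
0.001,0.019
0.007,0.019 [-0.067  0.033] 

0.01,0.016
0.015,0.013
0.018,0.009
0.019,0.004
0.019,-0.001
0.019,-0.007
0.016,-0.01
0.013,-0.015
0.009,-0.018
0.004,-0.019
-0.001,-0.019
-0.007,-0.019 [ 0.067 -0.033]
```

```bash
python3 -m crank '[[-0.013,0.011,-0.0005,0,0,0,10],[-0.006,0.017,0,0,0,0,10],[0.004,0.016,0,0,0,0,10],[0.011,0.014,0,0,0,0,10],[0.017,0.007,0,0,0,0,10],[0.019,0.001,0,0,0,0,10],[0.017,-0.009,0,0,0,0,10],[0.013,-0.015,0,0,0,0,10],[0.009,-0.018,0,0,0,0,10],[0.004,-0.019,0,0,0,0,10],[-0.001,-0.019,0,0,0,0,10],[-0.007,-0.019,0,0,0,0,10]]'
python3 - <<'E'
from h import *
a=save('scene','s3')
cv2.imwrite('pics/c3.png',cv2.resize(a[100:290,290:430][:,:,::-1],None,fx=3,fy=3))
E
```

```text
t: 10.62
tool_pos: [0.4867, -0.0498, 0.1569]
orientation: [0.002, 3.141, 0.003]
contact_force: [2.1, 13.6, 13.9]
gripper_width: 0.0227
finger_force: 64.4
```

View pics/c3.png

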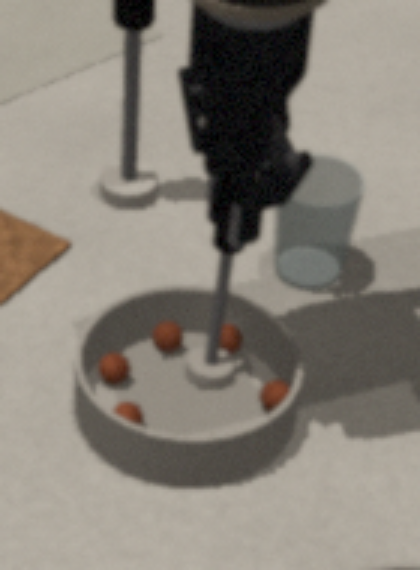

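The foot is on the floor at about scene px (361,223), and the beads are still inside. The force is higher than I want, so I'll check the tilt.

```bash
python3 -c "
from h import *
p=sense()['tool_pos'];print('exp foot',proj('scene',[p[0],p[1],.018]),proj('scene',[p[0],p[1],.006]),'grip bottom',proj('scene',[p[0],p[1],.123]))
im=get_image('scene')
print([(np.round(m['pixel'],1).tolist(),round(m['p'],2)) for m in mark_of('scene','stirrer')])
print(onz('scene',(361,222),.012))
b=mark_of('scene','bead1_center');print([(onz('scene',m['pixel'],.018),round(m['p'],2)) for m in b])"
```

```text
exp foot [362.2 217.1] [361.8 221. ] grip bottom [365.6 180.1]
[([356.3, 220.7], 0.97), ([334.3, 166.9], 0.92), ([219.3, 217.2], 0.86)]
[ 0.4946 -0.0436  0.012 ]
[(array([ 0.5577, -0.0757,  0.018 ]), 0.44), (array([ 0.477 , -0.0667,  0.018 ]), 0.41)]
```

```bash
python3 -m crank '[[0,0,-0.003,0,0,0,10],[-0.01,-0.016,0,0,0,0,10],[-0.015,-0.013,0,0,0,0,10],[-0.018,-0.009,0,0,0,0,10],[-0.019,-0.004,0,0,0,0,10],[-0.019,0.001,0,0,0,0,10]]'
python3 - <<'E'
from h import *
a=save('scene','s4')
p=sense()['tool_pos'];print('exp foot',proj('scene',[p[0],p[1],.006]))
cv2.imwrite('pics/c4.png',cv2.resize(a[100:290,290:430][:,:,::-1],None,fx=3,fy=3))
E
```

```text
t: 11.58
tool_pos: [0.5339, -0.0733, 0.1574]
orientation: [-0.003, -3.138, -0.005]
contact_force: [-0.2, 13.4, -1.8]
gripper_width: 0.0227
finger_force: 75.0
exp foot [338.4 221.4]
```

View pics/c4.png

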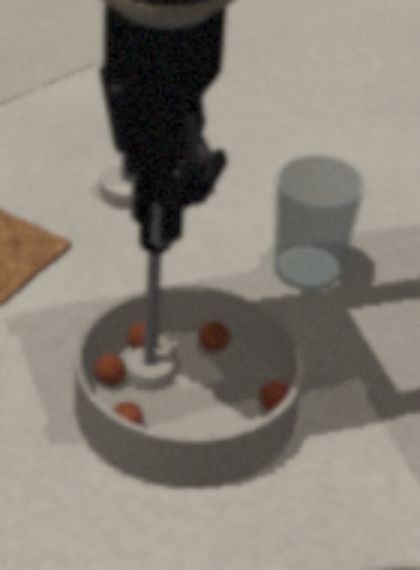

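The beads at px (140,333) and (108,369) in this crop lie close to the foot, against the wall. I'll locate all the visible beads in the scene camera.

```bash
cat >> h.py <<'E'
def sb(im):
    hsv=cv2.cvtColor(im,cv2.COLOR_RGB2HSV); m=cv2.inRange(hsv,(0,110,40),(14,255,255))
    n,l,st,ce=cv2.connectedComponentsWithStats(m)
    for i in range(1,n):
        if st[i,4]>8 and 300<ce[i][0]<400 and 190<ce[i][1]<270:
            d=(onz('scene',ce[i],.018)[:2]-[.527,-.031])*1000
            print(ce[i].round(),st[i,2:],d.round(),'r',np.hypot(*d).round(),'th',np.degrees(np.arctan2(d[1],d[0])).round())
E
python3 -c "
from h import *
print('start');sb(cv2.imread('pics/s0.png')[:,:,::-1].copy())
for f in('s3','s4'): print(f);sb(cv2.imread(f'pics/{f}.png')[:,:,::-1].copy())"
```

```text
start
[345. 212.] [ 9 10 74] [-14. -53.] r 55.0 th -105.0
[367. 220.] [ 9  9 67] [-45.  -7.] r 46.0 th -171.0
[327. 222.] [10 10 74] [ 39. -40.] r 55.0 th -46.0
[375. 234.] [ 9 10 65] [-37.  40.] r 54.0 th 133.0
[333. 237.] [ 8  7 33] [49.  7.] r 50.0 th 8.0
s3
[345. 212.] [ 9 10 71] [-14. -53.] r 55.0 th -105.0
[366. 212.] [ 8  9 51] [-56. -30.] r 64.0 th -152.0
[327. 222.] [10 10 74] [ 39. -40.] r 56.0 th -46.0
[381. 231.] [ 9  9 58] [-54.  36.] r 65.0 th 146.0
[333. 237.] [ 8  7 34] [49.  7.] r 50.0 th 8.0
s4
[335. 211.] [ 5  8 35] [  5. -66.] r 66.0 th -85.0
[361. 212.] [ 9  9 70] [-46. -36.] r 58.0 th -141.0
[326. 223.] [ 9 10 77] [ 42. -40.] r 58.0 th -44.0
[381. 231.] [ 9  9 55] [-54.  36.] r 64.0 th 146.0
[333. 237.] [ 8  6 33] [49.  7.] r 50.0 th 8.0
```

```bash
python3 -m crank '[[0.007,0.028,0,0,0,0,10],[0.007,0.029,0,0,0,0,10],[0.021,0.004,0,0,0,0,10],[0.021,0.004,0,0,0,0,10],[0.021,0.003,0,0,0,0,10],[0.02,0.003,0,0,0,0,10],[-0.001,-0.019,0,0,0,0,10],[-0.008,-0.019,0,0,0,0,10],[-0.011,-0.016,0,0,0,0,10],[-0.015,-0.013,0,0,0,0,10]]'
python3 -c "
from h import *
im=save('scene','s5');sb(im);p=sense()['tool_pos'];print((p[:2]-[.527,-.031])*1000,[(np.round(m['pixel'],1),(onz('scene',m['pixel'],.006)[:2]-[.527,-.031])*1000) for m in mark_of('scene','stirrer')])"
```

```text
t: 12.88
tool_pos: [0.4992, -0.0734, 0.1584]
orientation: [0.003, 3.141, 0.002]
contact_force: [-3.4, 21.3, 5.7]
gripper_width: 0.0226
finger_force: 79.9
[353. 209.] [ 6  9 41] [-34. -52.] r 62.0 th -123.0
[336. 212.] [ 9 10 65] [  5. -61.] r 62.0 th -85.0
[323. 225.] [ 9 10 74] [ 50. -37.] r 62.0 th -37.0
[381. 231.] [ 9  9 60] [-54.  36.] r 65.0 th 146.0
[333. 237.] [ 8  7 36] [49.  7.] r 50.0 th 8.0
[-27.07728578 -42.68501654] [(array([333. , 163.8]), array([ -81.6, -239.7])), (array([346.7, 221.6]), array([ -7.6, -33.5])), (array([217.2, 218.9]), array([ 250.9, -171.5]))]
```

```bash
python3 -m crank '[[-0.024,-0.001,0,0,0,0,10],[-0.019,-0.004,0,0,0,0,10],[-0.019,0.001,0,0,0,0,10],[-0.019,0.007,0,0,0,0,10],[-0.016,0.01,0,0,0,0,10],[-0.013,0.015,0,0,0,0,10],[-0.009,0.018,0,0,0,0,10],[-0.004,0.019,0,0,0,0,10],[0.001,0.019,0,0,0,0,10],[0.007,0.019,0,0,0,0,10],[0.01,0.016,0,0,0,0,10],[0.015,0.013,0,0,0,0,10]]'
python3 -c "
from h import *
im=save('scene','s6');sb(im);p=sense()['tool_pos'];print((p[:2]-[.527,-.031])*1000,[(np.round(m['pixel'],1),(onz('scene',m['pixel'],.006)[:2]-[.527,-.031])*1000) for m in mark_of('scene','stirrer')])"
```

```text
t: 14.48
tool_pos: [0.5517, 0.0065, 0.1582]
orientation: [-0.0, 3.142, -0.001]
contact_force: [0.2, -6.3, -1.0]
gripper_width: 0.0223
finger_force: 60.4
[350. 210.] [ 4  9 25] [-26. -54.] r 60.0 th -116.0
[331. 215.] [10 10 75] [ 21. -56.] r 60.0 th -70.0
[323. 226.] [ 8 10 59] [ 54. -33.] r 63.0 th -31.0
[381. 231.] [ 9 10 60] [-53.  37.] r 65.0 th 145.0
[23.22213496 37.99864208] [(array([218.7, 217.3]), array([ 246.2, -175.1])), (array([330.8, 164.4]), array([ -75.3, -240. ])), (array([354.8, 240.9]), array([ 6.4, 28.1]))]
```

```bash
python3 -m crank '[[0.018,0.009,0,0,0,0,10],[0.019,0.004,0,0,0,0,10],[0.019,-0.001,0,0,0,0,10],[0.019,-0.007,0,0,0,0,10],[0.016,-0.01,0,0,0,0,10],[0.013,-0.015,0,0,0,0,10],[0.009,-0.018,0,0,0,0,10],[0.004,-0.019,0,0,0,0,10],[-0.001,-0.019,0,0,0,0,10],[-0.007,-0.019,0,0,0,0,10],[-0.01,-0.016,0,0,0,0,10],[-0.015,-0.013,0,0,0,0,10]]'
python3 -m crank '[[-0.018,-0.009,0,0,0,0,10],[-0.019,-0.004,0,0,0,0,10],[-0.019,0.001,0,0,0,0,10],[-0.019,0.007,0,0,0,0,10],[-0.016,0.01,0,0,0,0,10],[-0.013,0.015,0,0,0,0,10],[-0.009,0.018,0,0,0,0,10],[-0.004,0.019,0,0,0,0,10],[0.001,0.019,0,0,0,0,10],[0.007,0.019,0,0,0,0,10],[0.01,0.016,0,0,0,0,10],[0.015,0.013,0,0,0,0,10]]'
python3 -c "
from h import *
im=save('scene','s7');sb(im);p=sense()['tool_pos'];print((p[:2]-[.527,-.031])*1000,[(np.round(m['pixel'],1),(onz('scene',m['pixel'],.006)[:2]-[.527,-.031])*1000) for m in mark_of('scene','stirrer')])"
```

```text
t: 16.08
tool_pos: [0.5027, -0.0679, 0.1582]
orientation: [0.003, 3.141, 0.003]
contact_force: [4.5, 15.8, -1.1]
gripper_width: 0.0231
finger_force: 72.3
t: 17.58
tool_pos: [0.5517, 0.0068, 0.1582]
orientation: [-0.0, -3.142, 0.0]
contact_force: [0.1, 0.2, -1.4]
gripper_width: 0.0222
finger_force: 61.8
[345. 210.] [ 9 10 74] [-16. -57.] r 60.0 th -106.0
[325. 222.] [ 12  17 132] [ 44. -42.] r 61.0 th -44.0
[379. 224.] [ 9 10 69] [-61.  17.] r 63.0 th 164.0
[23.2138673  38.37356508] [(array([218.2, 217.2]), array([ 247.1, -175.9])), (array([332.8, 165.2]), array([ -78.3, -234.7])), (array([354.9, 244.7]), array([11.9, 38.2])), (array([352. , 235.2]), array([ 3.1, 10. ]))]
```

```bash
python3 -m crank '[[0.018,0.009,0,0,0,0,10],[0.019,0.004,0,0,0,0,10],[0.019,-0.001,0,0,0,0,10],[0.019,-0.007,0,0,0,0,10],[0.016,-0.01,0,0,0,0,10],[0.013,-0.015,0,0,0,0,10],[0.009,-0.018,0,0,0,0,10],[0.004,-0.019,0,0,0,0,10],[-0.001,-0.019,0,0,0,0,10],[-0.007,-0.019,0,0,0,0,10],[-0.01,-0.016,0,0,0,0,10],[-0.015,-0.013,0,0,0,0,10]]'
python3 -m crank '[[-0.018,-0.009,0,0,0,0,10],[-0.019,-0.004,0,0,0,0,10],[-0.019,0.001,0,0,0,0,10],[-0.019,0.007,0,0,0,0,10],[-0.016,0.01,0,0,0,0,10],[-0.013,0.015,0,0,0,0,10],[-0.009,0.018,0,0,0,0,10],[-0.004,0.019,0,0,0,0,10],[0.001,0.019,0,0,0,0,10],[0.007,0.019,0,0,0,0,10],[0.01,0.016,0,0,0,0,10],[0.015,0.013,0,0,0,0,10]]'
python3 -m crank '[[0.014,-0.02,0,0,0,0,10],[0.014,-0.021,0,0,0,0,10],[0.014,-0.021,0,0,0,0,10],[0,0,0,0,0,0,10],[0,0,-0.04,0,0,0,10],[0,0,-0.04,0,0,0,10],[0,0,-0.04,0,0,0,10],[0,0,-0.03,0,0,0,10],[0,0,0,0,0,0,10]]'
python3 - <<'E'
from h import *
a=save('scene','s8');sb(a);p=sense()['tool_pos'];print(p)
print('exp foot',proj('scene',[p[0],p[1],p[2]-.1507]),'grip top',proj('scene',[p[0],p[1],p[2]-.1507+.117]))
print([(np.round(m['pixel'],1),m['p']) for m in mark_of('scene','stirrer')])
cv2.imwrite('pics/c8.png',cv2.resize(a[100:290,290:430][:,:,::-1],None,fx=3,fy=3))
E
```

```text
t: 19.18
tool_pos: [0.5015, -0.068, 0.1578]
orientation: [-0.003, -3.14, -0.003]
contact_force: [-0.7, 18.3, -0.7]
gripper_width: 0.0226
finger_force: 71.7
t: 20.68
tool_pos: [0.5517, 0.0067, 0.1582]
orientation: [-0.0, -3.142, -0.0]
contact_force: [0.5, 0.7, -2.0]
gripper_width: 0.0222
finger_force: 60.9
t: 21.8
tool_pos: [0.528, -0.0313, 0.2493]
orientation: [0.001, 3.139, -0.0]
contact_force: [-0.5, 0.6, -2.3]
gripper_width: 0.0226
finger_force: 60.9
[338. 211.] [10 10 77] [  1. -61.] r 61.0 th -89.0
[374. 218.] [10 10 75] [-61.  -4.] r 61.0 th -176.0
[324. 223.] [ 11  17 125] [ 46. -40.] r 61.0 th -41.0
[376. 238.] [6 4 9] [-32.  51.] r 60.0 th 122.0
[ 0.52741191 -0.03120965  0.24827106]
exp foot [353.1 200.3] grip top [356.4 153.6]
[(array([332., 162.]), 0.86), (array([218.8, 219.8]), 0.76), (array([358.6, 196.3]), 0.56)]
```

View pics/c8.png

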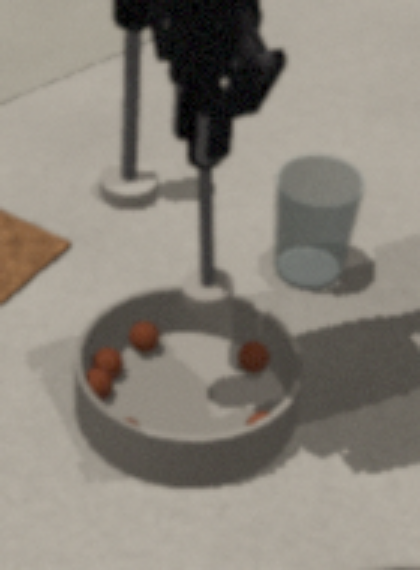

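All six beads are in the dish and well shifted round its wall. The stirrer has tilted a few degrees in the fingers: its foot is at px (359,196) against (353,200) expected. I'll carry it over the tile, then measure the tilt with both cameras.

```bash
python3 -m crank '[[-0.015,-0.053,0,0,0,0,10],[-0.015,-0.053,0,0,0,0,10],[-0.015,-0.053,0,0,0,0,10],[-0.015,-0.053,0,0,0,0,10],[-0.015,-0.053,0,0,0,0,10],[-0.017,-0.053,0,0,0,0,10],[-0.02,-0.053,0,0,0,0,10],[0,0,0,0,0,0,10],[0,0,0,0,0,0,10]]'
python3 - <<'E'
from h import *
a=save('scene','s9');b=save('top','t9');p=sense()['tool_pos'];print(p)
for n in('scene','top'):
    print(n,'exp foot',proj(n,[p[0],p[1],p[2]-.1507]),'rod top',proj(n,[p[0],p[1],p[2]-.1507+.117]))
    print([(np.round(m['pixel'],1),round(m['p'],2)) for m in mark_of(n,'stirrer')],[(m['extent'],round(m['p'],2)) for m in masks_of(n,'stirrer')])
v=np.hstack([a[80:230,220:340],b[190:340,420:540]])
cv2.imwrite('pics/c9.png',cv2.resize(v[:,:,::-1],None,fx=3.3,fy=3.3))
E
```

```text
t: 23.02
tool_pos: [0.5936, -0.2533, 0.247]
orientation: [-0.001, -3.14, -0.002]
contact_force: [0.4, -0.2, -1.3]
gripper_width: 0.0226
finger_force: 60.8
[ 0.59379558 -0.25288356  0.24763735]
scene exp foot [281.  152.9] rod top [278.3 107.6]
[(array([333. , 165.6]), 0.96), (array([216.1, 216.3]), 0.95), (array([287.9, 152.2]), 0.87)] [([273.2, 85.1, 293.9, 152.8], 0.75), ([322.7, 70.6, 340.0, 170.8], 0.69), ([193.1, 119.6, 228.5, 229.1], 0.68)]
top exp foot [484.7 239.7] rod top [513.4 228.4]
[(array([433. , 154.5]), 0.89), (array([489.7, 333.7]), 0.85), (array([486.5, 244.2]), 0.56)] [([472.9, 228.6, 524.4, 258.4], 0.96), ([421.5, 82.0, 496.7, 164.6], 0.68), ([472.3, 318.2, 567.9, 361.0], 0.56)]
```

View pics/c9.png

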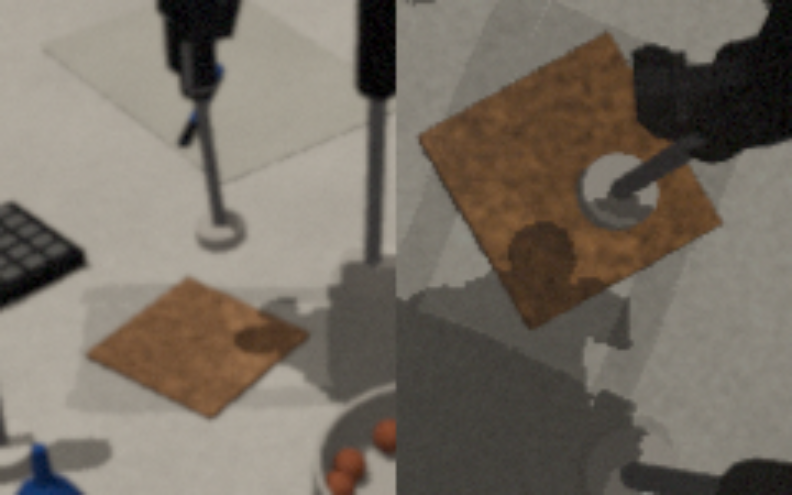

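The foot disc centre is at about scene (286.7,149.7) and top (487.3,247.6), so the foot is tilted towards −x.

```bash
python3 - <<'E'
from h import *
X,e=tri((286.7,149.7),(487.3,247.6));p=np.array([.5937,-.2531,.2473]);d=X-p;print(X,e,d)
print('tilt about y deg',np.degrees(np.arctan2(d[0],-d[2])),'toward y',np.degrees(np.arctan2(d[1],-d[2])))
E
```

```text
[ 0.5798 -0.2541  0.1011] 0.0021 [-0.0139 -0.001  -0.1462]
tilt about y deg -5.431084810376788 toward y -0.39189388518002316
```

```bash
python3 -m crank '[[-0.009,-0.008,0,0,0,0,10],[0,0,0.029,0,0,0,10],[0,0,0.029,0,0,0,10],[0,0,0.029,0,0,0,10],[0,0,0.029,0,0,0,10],[0,0,0,0,-0.045,0,10],[0,0,0,0,-0.045,0,10],[0,0,0,0,0,0,10],[0,0,0,0,0,0,10]]'
python3 - <<'E'
from h import *
a=save('scene','s10');b=save('top','t10');p=sense()['tool_pos'];print(p)
for n in('scene','top'):
    print(n,'tile c',proj(n,[.599,-.259,.006]),'exp foot bottom',proj(n,[p[0],p[1],p[2]-.152]),'rod top',proj(n,[p[0],p[1],p[2]-.152+.117]))
    print([(np.round(m['pixel'],1),round(m['p'],2)) for m in mark_of(n,'stirrer')])
v=np.hstack([a[80:230,220:340],b[190:340,420:540]])
cv2.imwrite('pics/c10.png',cv2.resize(v[:,:,::-1],None,fx=3.3,fy=3.3))
E
```

```text
t: 24.45
tool_pos: [0.5997, -0.2586, 0.1784]
orientation: [0.001, 3.048, -0.0]
contact_force: [0.0, -0.4, -1.4]
gripper_width: 0.0224
finger_force: 60.8
[ 0.59994136 -0.25854491  0.17846474]
scene tile c [279.9 182.9] exp foot bottom [279.2 176.5] rod top [276.5 135.1]
[(array([217.5, 217.3]), 0.88), (array([332. , 163.2]), 0.85), (array([280.3, 174.6]), 0.56)]
top tile c [471.  243.4] exp foot bottom [474.3 241.4] rod top [498.5 231.4]
[(array([474.5, 239.9]), 0.95), (array([488.4, 331.6]), 0.72), (array([434.1, 151.6]), 0.6)]
```

View pics/c10.png

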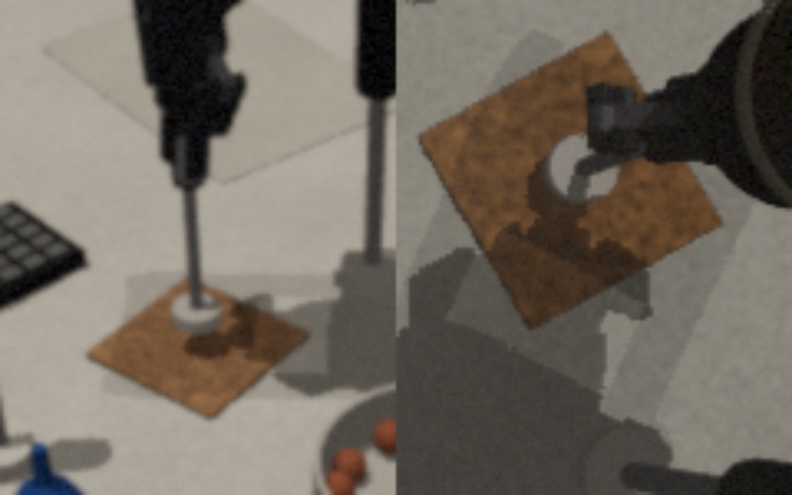

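The stirrer is upright again, about 2 cm above the tile and centred over it. Lowering.

```bash
python3 -m crank '[[0.0009,0,0.0095,0,0,0,10],[0.0009,0,0.0095,0,0,0,10],[0.0008,0,0.0085,0,0,0,10],[0,0,0.0015,0,0,0,10],[0,0,0,0,0,0,10]]'
```

```text
t: 25.28
tool_pos: [0.5997, -0.2585, 0.1611]
orientation: [0.001, 3.047, 0.0]
contact_force: [0.2, -0.7, -1.2]
gripper_width: 0.0225
finger_force: 60.8
```

```bash
python3 -m crank '[[0.0002,0,0.003,0,0,0,10],[0,0,0.0015,0,0,0,10],[0,0,0,0,0,0,10]]'
```

```text
t: 25.65
tool_pos: [0.5998, -0.2585, 0.1584]
orientation: [0.001, 3.047, -0.0]
contact_force: [0.3, 0.6, -2.4]
gripper_width: 0.0227
finger_force: 60.8
```

```bash
python3 -m crank '[[0,0,0.0015,0,0,0,10],[0,0,0.0015,0,0,0,10],[0,0,0,0,0,0,10]]'
```

```text
t: 26.02
tool_pos: [0.6, -0.2585, 0.1565]
orientation: [0.001, 3.047, 0.0]
contact_force: [-0.5, -1.0, -1.8]
gripper_width: 0.0229
finger_force: 60.8
```

```bash
python3 -m crank '[[0,0,0.0015,0,0,0,10],[0,0,0.0005,0,0,0,10],[0,0,0,0,0,0,10]]'
```

```text
t: 26.4
tool_pos: [0.6001, -0.2585, 0.1554]
orientation: [0.001, 3.047, -0.0]
contact_force: [-1.0, 0.2, -1.9]
gripper_width: 0.0226
finger_force: 60.8
```

```bash
python3 -m crank '[[0,0,0.0015,0,0,0,10],[0,0,0,0,0,0,10]]'; python3 -m crank '[[0,0,0.0015,0,0,0,10],[0,0,0,0,0,0,10]]'
```

```text
t: 26.65
tool_pos: [0.6005, -0.2586, 0.1549]
orientation: [0.001, 3.047, -0.0]
contact_force: [0.0, 1.0, 3.7]
gripper_width: 0.0228
finger_force: 61.4
t: 26.9
tool_pos: [0.601, -0.2587, 0.1548]
orientation: [0.001, 3.046, -0.001]
contact_force: [-1.5, 2.1, 14.0]
gripper_width: 0.0224
finger_force: 62.8
```

```bash
python3 -m crank '[[0,0,-0.0013,0,0,0,10],[0,0,0,0,0,0,26],[0,0,0,0,0,0,32],[0,0,0,0,0,0,45],[0,0,0,0,0,0,85],[0,0,0,0,0,0,85],[0,0,0,0,0,0,85]]'
python3 - <<'E'
from h import *
a=save('scene','s11');b=save('top','t11')
v=np.hstack([a[80:230,220:340],b[190:340,420:540]])
cv2.imwrite('pics/c11.png',cv2.resize(v[:,:,::-1],None,fx=3.3,fy=3.3))
E
```

```text
t: 27.78
tool_pos: [0.6002, -0.2585, 0.1544]
orientation: [0.001, 3.047, -0.0]
contact_force: [0.4, 0.3, -0.2]
gripper_width: 0.0849
finger_force: 0.0
```

View pics/c11.png

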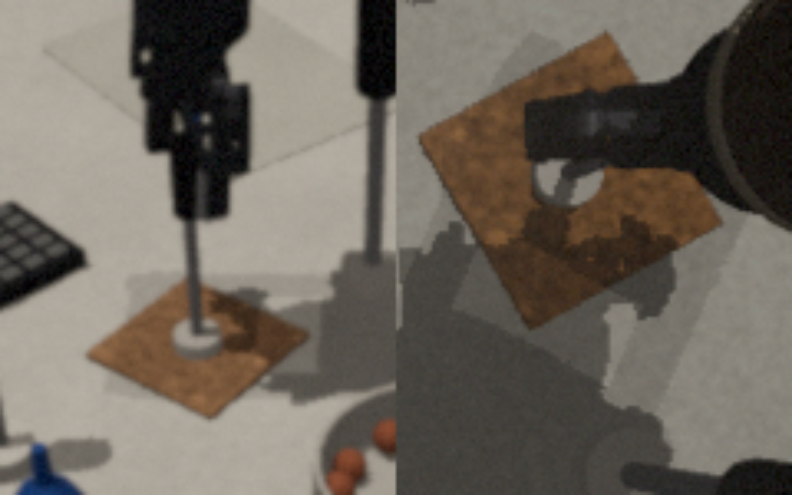

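The stirrer stands upright in the middle of the tile with the fingers clear of it. I'll retreat and check the beads.

```bash
python3 -m crank '[[-0.004,0,-0.04,0,0,0,85],[-0.007,0,-0.07,0,0,0,85],[-0.007,0,-0.07,0,0,0,85],[-0.007,0,-0.07,0,0,0,85],[-0.007,0,-0.07,0,0,0,85],[0.015,0.083,0,0,0,0,85],[0.015,0.083,0,0,0,0,85],[0.015,0.083,0,0,0,0,85],[0.015,0.083,0,0,0,0,85],[0.015,0.083,0,0,0,0,85],[0.015,0.083,0,0,0,0,85],[0.015,0.083,0,0,0,0,85]]'
python3 -m crank '[[0.015,0.083,0,0,0,0,85],[0.015,0.083,0,0,0,0,85],[0.015,0.083,0,0,0,0,85],[0.015,0.083,0,0,0,0,85],[0.015,0.083,0,0,0,0,85],[0,0,0,0,0,0,85]]'
python3 - <<'E'
from h import *
from scipy.optimize import linear_sum_assignment
a=save('scene','s12');b=save('top','t12')
P=np.array([x[0] for x in beads(cv2.imread('pics/t0.png')[:,:,::-1].copy())]);Q=np.array([x[0] for x in beads(b)])
f=lambda v:[( (q-[.527,-.031])*1000).round() for q in v]
print(f(P));print(f(Q));D=np.linalg.norm(P[:,None]-Q[None],axis=2)*1000;print(D.round())
v=np.hstack([a[80:280,220:400],b[190:390,280:540]]);cv2.imwrite('pics/c12.png',cv2.resize(v[:,:,::-1],None,fx=1.8,fy=1.8))
E
```

```text
t: 29.38
tool_pos: [0.5382, 0.0916, 0.3416]
orientation: [0.001, 3.047, 0.0]
contact_force: [0.5, 1.1, 0.3]
gripper_width: 0.0848
finger_force: 0.0
t: 30.12
tool_pos: [0.493, 0.3421, 0.3369]
orientation: [-0.005, 3.048, 0.001]
contact_force: [0.2, -0.9, -0.1]
gripper_width: 0.0849
finger_force: 0.0
[array([53.,  9.]), array([ 38., -42.]), array([18., 58.]), array([-15., -55.]), array([-38.,  38.]), array([-46.,  -9.])]
[array([61., 23.]), array([ 56., -32.]), array([ 39., -48.]), array([  1., -62.]), array([-28.,  60.]), array([-62.,  -6.])]
[[ 16.  41.  59.  88.  96. 116.]
 [ 69.  21.   6.  42. 122. 106.]
 [ 56.  98. 108. 122.  46. 103.]
 [109.  75.  55.  18. 116.  67.]
 [100. 117. 116. 108.  24.  51.]
 [112. 105.  94.  71.  72.  16.]]
```

View pics/c12.png

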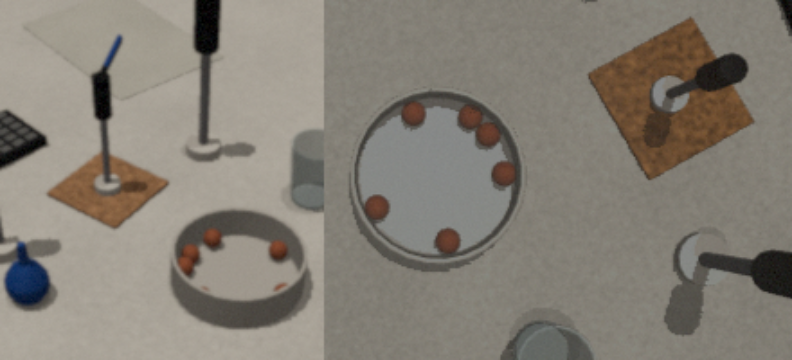

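All six beads are in the dish. Four were tracked moving about 46–71 mm and two about 16–21 mm. The stirrer stands upright on the middle of the tile, and the gripper is clear.

```bash
python3 -c "
from workcell import *
print(finish_job())"
```

```text
the job is handed in; nothing more can be done
None
```

I stirred the beads and handed the job in after about 30 s: four beads moved 46–71 mm and two 16–21 mm, all six are still in the dish, and the stirrer stands upright and released on the middle of its tile.

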